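Index a cut-off jig's length stop to the next longer hole

TASK

Set the saw jig for the next longer piece: fold the grey guard up by its handle until it stands upright and leave it standing there, then pull the spring lock plunger by its black knob, slide the stop one hole farther away from the saw guide (the slotted pillars) and let the pin go fully home in that hole. Finish while still gripping the knob with the pin home, and leave the loose things on the jig and bench where they are.

Things in the scene. Friction and masses are not known exactly. Their poses are not given: they have to be found in the camera images.
- jig: saw cut-off jig, screwed to the bench: aluminium plate 175 x 390 x 12 mm (x -85 to +90, y -195 to +195). y runs along the square tube, x to the rear, z up; origin on the bench top under the tube's middle. Tube: steel, 30 mm square, top face 52 mm above the bench, 12 mm holes in it at y = -80, -40, 0, 40, 80 mm. A stock trough runs in front of it (x about -45 mm).
- saw_guide: steel guide for the saw blade: four square pillars 62 mm high with a narrow slit between them, footprint 70 x 44 mm, at one end of the jig's plate (jig y about +166 or -166 mm, x -45 mm: either end). The other end carries a plain low block, 22 mm high. Origin under its middle, at the plate's top.
- guard (a joint): angle of the hinged swarf guard, rad: 0 = flat over the tube, grows as its front edge swings up and to the rear, 1.57 = upright, 2.6 = limit. Grey steel panel 130 mm deep, 250 mm long. Hinge line along the jig's y at jig x = +72 mm, 122 mm above the bench. Stiff hinge: the guard stays where it is left; 4 to 8 N at the handle moves it. It may start slightly raised.
- guard_handle (a point): middle of the guard's D-handle bar: round, 10 mm thick, along the jig's y, 80 mm clear length, 33 mm gap to the panel's edge. It lies in the plane of the panel, 168 mm from the hinge line: in front of the panel (122 mm above the bench, free below) when flat, above the panel's edge when upright. Site axes: y along the bar, -x from hinge to bar.
- stop (a joint): place of the sliding stop along the tube, m: grows toward the jig's +y; 0 = middle hole (start), +0.04 and -0.04 = the neighbouring holes. A dark steel sleeve 60 mm long, 41 mm square, round the tube, with a finger forward over the trough; the lock plunger is in its middle. Slides with 1.5 N of friction and some damping once the pin is out.
- plunger (a joint): how far the spring lock pin is pulled up, m: 0 = home (nose 12 mm below the tube's top face), over 0.012 = clear of the hole, 0.018 = limit. The spring pushes down with 5 N at 0, 8 N at 0.012. Pin 9 mm thick with a round nose, hole 12 mm: over a hole it drops in by itself when let down, between holes it rides on the tube.
- pull_knob: black round pull knob on the lock pin, 28 mm across, 22 mm high, axis vertical. Origin at the centre of its underside, 78 mm above the bench when home; below it a steel bushing 17 to 23 mm across, the sleeve's top 57 mm above the bench. Moves up with the pin and sideways with the stop; under the guard while that is flat.
- knob_grip (a point): on the knob's axis, 12 mm above its underside (90 mm above the bench when home): the height to grip.
- hole_plus (a point): mouth of the tube's hole at jig y = +40 mm, in its top face.
- hole_minus (a point): mouth of the tube's hole at jig y = -40 mm, in its top face.
- offcut: steel offcut, a plain round pin 98 x 8 x 8 mm, lying loose on the jig's plate behind the tube. Origin under its middle.
- nut: steel hexagon nut 24 x 27 x 13 mm, loose on the jig's plate behind the tube. Origin under its middle.
- spanner: combination spanner 161 mm long, 9 mm high, loose on the bench right of the jig. Origin under its middle.
- tape_measure: yellow tape measure 66 x 81 x 32 mm, loose on the bench right of the jig. Origin under its middle.
- stock_bar: flat steel bar 285 x 16 x 5 mm, loose on the bench to the right, near the front edge. Origin under its middle.
- bolt: hexagon bolt 64 mm long, 22 mm over the head, loose on the bench right of the jig. Origin under its middle.

How it is judged:
On the way, in this order (a step that is already met when the one before it is completed fails the run):
1. the guard stands upright (78 to 103 degrees) and at rest, the pin still home in the first hole (value of joint guard between 1.36 and 1.8 rad and velocity of joint guard between -0.1 and 0.1 rad/s and value of joint plunger between -1 and 0.003 m and value of joint stop between -0.004 and 0.004 m), for 0.2 s.
2. the pin is pulled out of its hole by the knob, with the guard upright (value of joint guard between 1.36 and 1.8 rad and value of joint plunger between 0.0105 and 1 m and contact force between the fingers and pull_knob above 1 N), for 0.1 s.
At the end, for the whole second after the job is handed in: The pin sits fully home (within 2.5 mm) in the hole next to the first one on the side away from the saw guide (stop within 4 mm of that hole), the stop is at rest, the fingers still hold the knob with more than 3 N, and the guard still stands upright (78 to 103 degrees) (value of joint guard between 1.36 and 1.8 rad and velocity of joint guard between -0.1 and 0.1 rad/s and ((y of saw_guide in the frame of jig above 0 m and value of joint stop between -0.044 and -0.036 m) or (y of saw_guide in the frame of jig below 0 m and value of joint stop between 0.036 and 0.044 m)) and value of joint plunger below 0.0025 m and velocity of joint stop between -0.01 and 0.01 m/s and contact force between the fingers and pull_knob above 3 N); the arm keeps its last pose, push and grip.
It fails at once if a loose thing on the jig or bench is moved by more than 30 mm (distance of any of offcut, nut, spanner, tape_measure, stock_bar, bolt from where it was at the start of the episode above 0.03 m).
It also fails if it takes over 58 s, if anything falls off the work surface, if the arm or the gripper's body presses on something with over 40 N, if the wrist force passes 120 N, or if a joint passes its speed limit or range.

ROBOT

A 6-joint arm with a two-finger parallel gripper is mounted at the origin on a cart in front of the work surface, level with it; the furniture and walls round the work are solid. World frame = base frame: x ahead of the robot, y to its left, z up, the work surface at z = 0. Lengths are in m, angles in rad, forces in N, time in s.
With the tool pointing down it reaches from about 0.35 to 0.775 m from the base axis. Payload 7.3 kg.
Tool frame: the origin (TCP) lies at the very end of the fingers, on their centre line; the grasp point (between the pads) lies 19 mm behind it (robot.tcp_to_grasp is the z of the grasp point in the tool frame, in m); z points along the fingers, y is the line along which they close (so a half turn about z gives the same grasp; the last joint's range is limited). The gripper opens to 92 mm and grips with 3 to 60 N. Pads are 19 mm wide; open, the fingers measure 130 mm over their backs; the gripper's body (75 mm by 190 mm) begins 47 mm behind the grasp point.
Start: joints at [1.145, 0.342, 1.524, -0, 1.275, -0.146], TCP at [0.145, 0.505, 0.227] pointing down, gripper open.
Joint ranges: [-2.53, 2.53], [-0.77, 2.02], [0.04, 2.7], [-1, 4.14], [0.28, 2.66], [-3.11, 3.11]. Speed limits (rad/s): [2.57, 2.57, 3.14, 3.14, 3.14, 3.14].

INTERFACE

Orientations are given as [roll, pitch, yaw] about the fixed x, y, z axes, in that order (R = Rz(yaw) Ry(pitch) Rx(roll)).
In Python, from cell import monitor, read_camera, get_calibration, job, robot gives the robot as it stands. The module is installed in compiled form; this text tells all that it offers.
- The arm moves only by the tool send_rows, never from a script. Its argument "targets" is a list of rows, each an object with "translation": the shift along the tool's x, y, z in cm, a list of three; "spin": the turn about the tool's z in degrees; "jaw": the opening, from 0 (shut) to 1 (fully open). A call has exactly 5 rows; each row is the pose to reach, as a shift and turn from the pose commanded when the call began, along the tool's axes at that moment; what a row does not reach only later rows make up. A row lasts 1/10 s, in which the tool goes at most 50 mm and 8.59 degrees, less where a joint would pass 70% of its speed; a pose out of reach is approached as far as the arm can. A call with a gripper value outside its range is refused whole. The fingers move at their own pace and stop on an object; "force" is the grip in N (left out, the last holds). Time passes only in rows, so rows that repeat a pose let the fingers close, or fill a call up. It gives the time, the measured TCP pose, the force, the opening and the grip force at its end, in the units of the state.
- monitor.observe(): the state, without advancing time (a new reading comes with each control period).
- read_camera(name): name is "scene" or "top"; returns (picture, depth): 420x560x3 uint8, red, green, blue; 420x560 float32, m along the optical axis (not along the pixel's ray), 0 where there is no reading.
- get_calibration(name): a dict with "intrinsics" (3x3 intrinsics, pixels), "origin" and "orientation" of the camera in the world. Camera axes: x right, y up, looking along -z (the intrinsics and any distortion apply to the point x, -y, -z); pixel columns grow to the right and rows downward; lengths in m; the calibration is good to about 2 mm. A picture is of the moment at which its call begins. get_calibration takes no time and is no camera call.
- job.hand_in(): hands the job in; it is judged then, once.
The state is a dict: "time": time; "qpos": joint angles; "qvel": joint speeds; "joint_efforts": joint torques, N m; "tool_pos": TCP position; "tool_rot": TCP orientation; "contact_force": force on the tool from outside, world axes, zero at the start; "torque": the same for the moment, N m; "opening": finger opening in m; "grip_force": force on a finger pad.
Only numpy, scipy, OpenCV 4.12 (cv2) and the standard library are available. Lean on these libraries where they do the work, as an engineer would, in place of code of your own. Each camera call takes 0.05 s, during which the arm holds its last target. There are 200 camera calls.

## Working session

There is one attempt and no reset: what is moved stays moved. The work goes in short steps, Python scripts to look and compute and a tool call to move; the robot and the scene stay as the last step left them, time stands still between calls to the robot, and variables do not carry over. Pictures are saved under pics/ and viewed, at most 10 in all, crops included, and the job is handed in when it is done.

Besides the shell and the picture viewer there is one more tool, called after "Emit:" as a command line: name --argument value ..., lists and objects as JSON in quotes. send_rows: Moves the arm, as the interface text tells. Its arguments: {"type":"object","properties":{"targets":{"type":"array"},"force":{"type":"number"}},"required":["targets"]}

```bash
mkdir -p pics
cat > h.py <<'E'
import numpy as np, cv2
from cell import monitor, read_camera, get_calibration, job, robot
from scipy.spatial.transform import Rotation as R
def cal(n):
    c=get_calibration(n); o=np.array(c["orientation"],float)
    M=o if o.shape==(3,3) else (R.from_euler('xyz',o).as_matrix() if o.size==3 else None)
    return np.array(c["intrinsics"]),np.array(c["origin"]),M
def pts(n,d):
    K,o,M=cal(n); v,u=np.mgrid[:d.shape[0],:d.shape[1]]
    P=np.stack([(u-K[0,2])/K[0,0]*d,-(v-K[1,2])/K[1,1]*d,-d],-1)
    return P@M.T+o
def ray(n,u,v,z):
    K,o,M=cal(n); r=M@np.array([(u-K[0,2])/K[0,0],-(v-K[1,2])/K[1,1],-1]); return o+r*(z-o[2])/r[2]
E
python3 - <<'E'
from h import *
for n in ("scene","top"):
    print(get_calibration(n))
    p,d=read_camera(n); np.savez(f"{n}0.npz",p=p,d=d); cv2.imwrite(f"pics/{n}0.png",p[...,::-1])
print(monitor.observe(),robot.tcp_to_grasp)
E
```

```text
{'intrinsics': array([[511.11656174,   0.        , 284.26305311],
       [  0.        , 511.11656174, 202.01138819],
       [  0.        ,   0.        ,   1.        ]]), 'origin': array([-0.36024224, -0.69155349,  0.96859999]), 'orientation': array([ 0.91562574, -0.00130339, -0.86005716])}
{'intrinsics': array([[407.0370021 ,   0.        , 279.7115355 ],
       [  0.        , 407.0370021 , 212.63409295],
       [  0.        ,   0.        ,   1.        ]]), 'origin': array([0.26920908, 0.02594018, 1.11595908]), 'orientation': array([ 0.2159902 , -0.00545306, -1.44788617])}
{'time': 0.1, 'qpos': array([ 1.14498418e+00,  3.42646090e-01,  1.52491044e+00, -1.95731730e-06,
        1.27539253e+00, -1.45998991e-01]), 'qvel': array([ 1.14250352e-03, -1.57060570e-03, -5.83334282e-04,  1.22541482e-03,
       -1.04727338e-05, -1.25457438e-03]), 'joint_efforts': array([ 1.54007334e-04, -4.32015359e+01, -2.44688988e+01,  7.18233478e-02,
        5.27624774e-02, -2.94422910e-05]), 'tool_pos': array([0.14482247, 0.50425961, 0.22612193]), 'tool_rot': array([-3.14025041e+00, -1.95479055e-04,  2.86177994e+00]), 'contact_force': array([-0.22968689,  0.5273275 ,  0.05140638]), 'torque': array([-0.02149241, -0.00763205,  0.01739738]), 'grip_force': 0.0, 'opening': 0.09167156421377848} -0.0188
```

View pics/scene0.png

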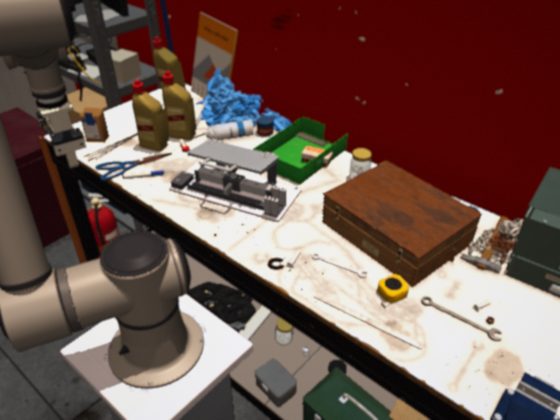

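View pics/top0.png

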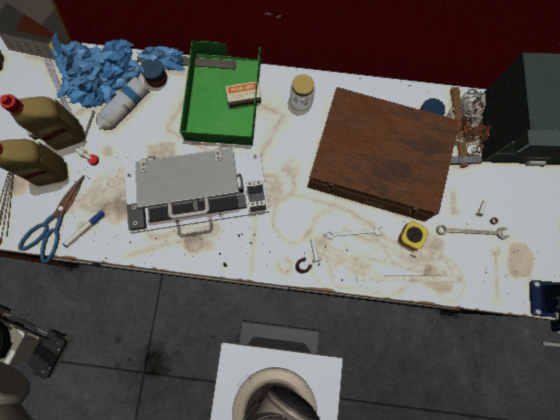

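Run:
```python
from h import *
a=np.load("top0.npz")["p"][135:245,115:280]; b=np.load("scene0.npz")["p"][130:225,160:310]
a=cv2.resize(a,(660,440),interpolation=cv2.INTER_CUBIC); cv2.imwrite("pics/tc.png",a[...,::-1])
b=cv2.resize(b,(750,475),interpolation=cv2.INTER_CUBIC); cv2.imwrite("pics/sc.png",b[...,::-1])
for n in("top","scene"):
    d=np.load(n+"0.npz")["d"]; P=pts(n,d)
    L=[(187,215),(187,200),(195,232),(195,221),(180,175),(145,200),(235,210),(265,205),(240,240)] if n=="top" else [(235,150),(214,208),(180,182),(230,180),(270,195)]
    for u,v in L: print(n,u,v,P[v,u].round(3))
```

```text
top 187 215 [0.446 0.268 0.154]
top 187 200 [0.485 0.277 0.145]
top 195 232 [0.429 0.276 0.001]
top 195 221 [0.458 0.278 0.014]
top 180 175 [0.548 0.307 0.137]
top 145 200 [0.472 0.379 0.144]
top 235 210 [0.502 0.173 0.016]
top 265 205 [0.515 0.09  0.062]
top 240 240 [0.422 0.149 0.003]
scene 235 150 [0.569 0.309 0.129]
scene 214 208 [0.432 0.272 0.001]
scene 180 182 [0.425 0.418 0.034]
scene 230 180 [0.521 0.289 0.05 ]
scene 270 195 [0.558 0.155 0.036]
```

View pics/tc.png

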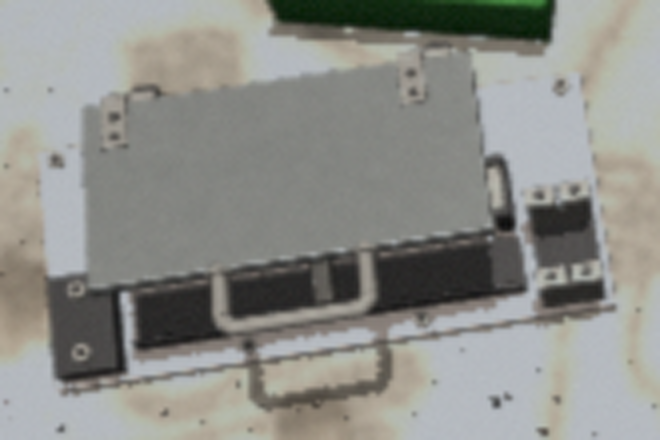

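View pics/sc.png

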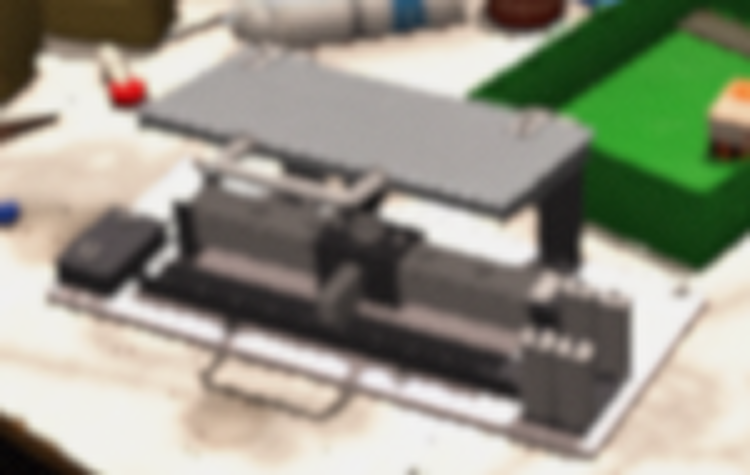

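Run:
```python
from h import *
d=np.load("top0.npz")["d"]; P=pts("top",d)
m=np.zeros(d.shape,bool); m[140:222,125:255]=1
m&=(d>0)&(P[...,2]>.1)&(P[...,2]<.2)
n,l,st,c=cv2.connectedComponentsWithStats(m.astype(np.uint8)); print(st)
Q=P[m]; 
k=1+np.argmax(st[1:,4]); mp=cv2.morphologyEx((l==k).astype(np.uint8),cv2.MORPH_OPEN,np.ones((9,9)))>0
A=P[cv2.erode(mp.astype(np.uint8),np.ones((5,5)))>0]; c0=A.mean(0); nn=np.linalg.svd(A-c0,full_matrices=False)[2][2]; nn*=np.sign(nn[2]); print("panel",c0,nn,"tilt",np.degrees(np.arccos(nn[2])))
r=cv2.minAreaRect(P[mp][:,:2].astype(np.float32)); print(r, cv2.boxPoints(r))
hm=m&~cv2.dilate(mp.astype(np.uint8),np.ones((7,7))).astype(bool)
H=P[hm];print("handle",len(H)); r=cv2.minAreaRect(H[:,:2].astype(np.float32)); print(r,cv2.boxPoints(r))
# bar by ray, two views
v,u=np.nonzero(hm); print(u.min(),u.max(),v.min(),v.max())
K,o1,M1=cal("top");
def rd(n,u,v):
    K,o,M=cal(n); x=M@np.array([(u-K[0,2])/K[0,0],-(v-K[1,2])/K[1,1],-1]); return o,x
for (a,b) in [((170.7,214.5),(200.5,163.5)),((207.5,209.5),(230.5,170)),((189,212),(215.5,167))]:
    o1,r1=rd("top",*a);o2,r2=rd("scene",*b)
    s=np.linalg.lstsq(np.c_[r1,-r2],o2-o1,rcond=None)[0]; p1=o1+s[0]*r1;p2=o2+s[1]*r2; print((p1+p2)/2,p1-p2)
# plate corners, top (crop px/4+off)
for uv in [(45,150),(580,78),(612,305),(60,392)]: print("plate",ray("top",115+uv[0]/4,135+uv[1]/4,.012))
```

```text
[[     0      0    560    420 230184]
 [   135    145    104     74   5016]]
panel [0.54295197 0.28980329 0.13824054] [0.16072615 0.04590057 0.98593116] tilt 9.622265444261489
((0.5473803877830505, 0.2938779592514038), (0.13980726897716522, 0.2513640522956848), 16.946184158325195) [[0.44387907 0.3937277 ]
 [0.517145   0.15327814]
 [0.6508817  0.19402823]
 [0.5776158  0.43447778]]
handle 219
((0.4584529995918274, 0.2674715220928192), (0.030918145552277565, 0.09991731494665146), 18.209651947021484) [[0.4281563  0.31009734]
 [0.45937994 0.21518394]
 [0.4887497  0.2248457 ]
 [0.45752606 0.3197591 ]]
168 208 201 218
[0.44039348 0.31450754 0.14106473] [ 0.00833261 -0.00702975 -0.00055654]
[0.46713647 0.22322395 0.14434185] [ 4.55591771e-04 -4.01528270e-04  1.14690644e-05]
[0.45421304 0.26924114 0.14136527] [ 3.92064123e-03 -3.38430910e-03 -8.68621000e-05]
plate [0.57203337 0.49520412 0.012     ]
plate [0.67262891 0.12662902 0.012     ]
plate [0.5102255  0.08243465 0.012     ]
plate [0.40282714 0.44986875 0.012     ]
```

Emit:
send_rows --targets '[{"translation": [-4.3, -1.8, 0], "spin": 7, "jaw": 0.26}, {"translation": [-8.6, -3.5, 0], "spin": 14, "jaw": 0.26}, {"translation": [-12.9, -5.3, 0], "spin": 21, "jaw": 0.26}, {"translation": [-17.2, -7.1, 0], "spin": 28, "jaw": 0.26}, {"translation": [-21.4, -8.8, 0], "spin": 34.6, "jaw": 0.26}]' --force 20

```text
time: 0.6
tool_pos: [0.3274, 0.3594, 0.2265]
tool_rot: [-3.141, -0.0, 2.253]
contact_force: [0.2, 0.8, 0.4]
opening: 0.0563
grip_force: 0.0
```

Emit:
send_rows --targets '[{"translation": [-4, 0.9, 0], "spin": 6, "jaw": 0.26}, {"translation": [-8, 1.7, 0], "spin": 12, "jaw": 0.26}, {"translation": [-12, 2.6, 0], "spin": 18, "jaw": 0.26}, {"translation": [-15.1, 3.3, 0], "spin": 23, "jaw": 0.26}, {"translation": [-15.1, 3.3, 1], "spin": 23, "jaw": 0.26}]'

```text
time: 1.1
tool_pos: [0.451, 0.2629, 0.217]
tool_rot: [3.139, 0.001, 1.85]
contact_force: [-0.3, 0.9, 0.5]
opening: 0.0244
grip_force: 0.0
```

Run:
```python
from h import *
p,d=read_camera("scene"); cv2.imwrite("pics/s1.png",cv2.resize(p[100:230,150:320],(680,520),interpolation=cv2.INTER_CUBIC)[...,::-1])
s=monitor.observe(); print(s["tool_pos"],np.degrees(s["tool_rot"]),s["opening"],s["qpos"])
```

```text
[0.44814109 0.26362646 0.21455332] [-1.79855447e+02  1.26842683e-02  1.06202015e+02] 0.023756714328658512 [3.84249242e-01 3.44416012e-01 1.55562847e+00 3.72929063e-05
 1.24408054e+00 1.01459009e-01]
```

View pics/s1.png

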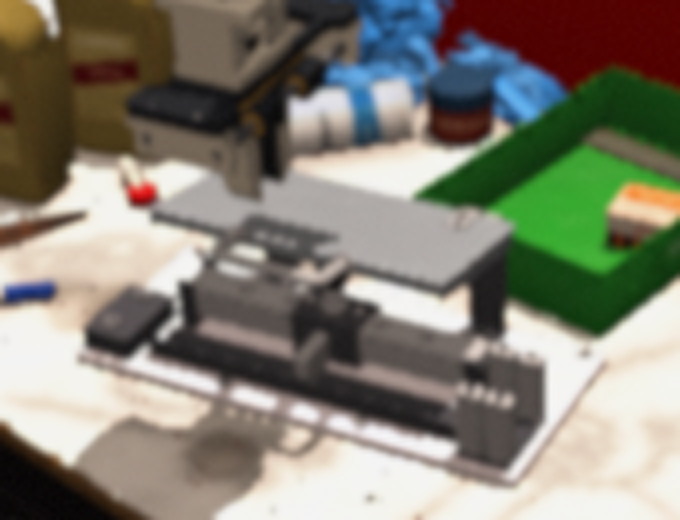

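Emit:
send_rows --targets '[{"translation": [0, 0, 2.5], "spin": 0, "jaw": 0.26}, {"translation": [0, 0, 4.5], "spin": 0, "jaw": 0.26}, {"translation": [0, 0, 5.5], "spin": 0, "jaw": 0.26}, {"translation": [0, 0, 6.2], "spin": 0, "jaw": 0.26}, {"translation": [0, 0, 6.6], "spin": 0, "jaw": 0.26}]'

```text
time: 1.65
tool_pos: [0.4473, 0.2656, 0.1505]
tool_rot: [-3.141, -0.0, 1.858]
contact_force: [-0.2, 0.6, -0.3]
opening: 0.0237
grip_force: 0.0
```

Run:
```python
from h import *
p,d=read_camera("scene"); a=cv2.resize(p[130:200,180:270],(720,560),interpolation=cv2.INTER_CUBIC)
cv2.imwrite("pics/s2.png",a[...,::-1])
s=monitor.observe(); print(s["tool_pos"],np.degrees(s["tool_rot"]),s["opening"],s["contact_force"])
```

```text
[0.44728208 0.26543355 0.15027368] [-1.79973859e+02 -4.03892411e-03  1.06416752e+02] 0.023637337056125758 [-0.16317768 -0.12982424  0.23595397]
```

View pics/s2.png

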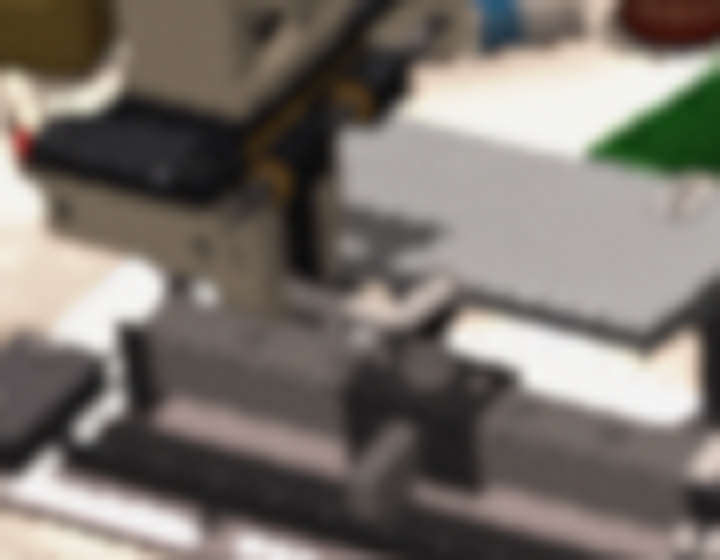

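Emit:
send_rows --targets '[{"translation": [0, 0, 0.8], "spin": 0, "jaw": 0.26}, {"translation": [0, 0, 1.6], "spin": 0, "jaw": 0.26}, {"translation": [0, 0, 1.7], "spin": 0, "jaw": 0.0}, {"translation": [0, 0, 1.7], "spin": 0, "jaw": 0.0}, {"translation": [0, 0, 1.7], "spin": 0, "jaw": 0.0}]' --force 20

```text
time: 2.2
tool_pos: [0.4498, 0.2657, 0.1339]
tool_rot: [3.137, -0.0, 1.856]
contact_force: [8.2, 2.0, -8.3]
opening: 0.009
grip_force: 20.0
```

Emit:
send_rows --targets '[{"translation": [0, 0.48, -1.15], "spin": 0, "jaw": 0}, {"translation": [0, 0.8, -2.28], "spin": 0, "jaw": 0}, {"translation": [0, 1.19, -3.38], "spin": 0, "jaw": 0}, {"translation": [0, 1.66, -4.46], "spin": 0, "jaw": 0}, {"translation": [0, 2.2, -5.5], "spin": 0, "jaw": 0}]'

```text
time: 2.7
tool_pos: [0.4675, 0.2708, 0.1878]
tool_rot: [-3.137, 0.0, 1.856]
contact_force: [-1.1, -0.6, -8.7]
opening: 0.0089
grip_force: 20.0
```

Emit:
send_rows --targets '[{"translation": [0, 0.62, -1.0], "spin": 0, "jaw": 0}, {"translation": [0, 1.3, -1.95], "spin": 0, "jaw": 0}, {"translation": [0, 2.05, -2.85], "spin": 0, "jaw": 0}, {"translation": [0, 2.86, -3.7], "spin": 0, "jaw": 0}, {"translation": [0, 3.72, -4.49], "spin": 0, "jaw": 0}]'

```text
time: 3.2
tool_pos: [0.5012, 0.2806, 0.2333]
tool_rot: [-3.132, 0.001, 1.857]
contact_force: [-12.2, -4.7, 2.5]
opening: 0.0092
grip_force: 20.0
```

Emit:
send_rows --targets '[{"translation": [0, 0.92, -0.73], "spin": 0, "jaw": 0}, {"translation": [0, 1.89, -1.39], "spin": 0, "jaw": 0}, {"translation": [0, 2.9, -1.99], "spin": 0, "jaw": 0}, {"translation": [0, 3.95, -2.51], "spin": 0, "jaw": 0}, {"translation": [0, 5.03, -2.96], "spin": 0, "jaw": 0}]'

```text
time: 3.7
tool_pos: [0.5509, 0.2951, 0.2651]
tool_rot: [-3.138, 0.001, 1.857]
contact_force: [-8.8, -5.2, 7.4]
opening: 0.0093
grip_force: 20.0
```

Emit:
send_rows --targets '[{"translation": [0, 1.23, -0.4], "spin": 0, "jaw": 0}, {"translation": [0, 2.51, -0.71], "spin": 0, "jaw": 0}, {"translation": [0, 3.81, -0.92], "spin": 0, "jaw": 0}, {"translation": [0, 4.98, -1.03], "spin": 0, "jaw": 0}, {"translation": [0, 5.86, -1.05], "spin": 0, "jaw": 0}]'

```text
time: 4.2
tool_pos: [0.6086, 0.3118, 0.2748]
tool_rot: [-3.14, 0.001, 1.856]
contact_force: [-6.2, -4.2, 4.7]
opening: 0.0094
grip_force: 20.0
```

Emit:
send_rows --targets '[{"translation": [0, 0, 0], "spin": 0, "jaw": 0}, {"translation": [0, 0, 0], "spin": 0, "jaw": 0}, {"translation": [0, 0, 0], "spin": 0, "jaw": 0}, {"translation": [0, 0, 0], "spin": 0, "jaw": 0.26}, {"translation": [0, 0, 0], "spin": 0, "jaw": 0.26}]'

```text
time: 4.7
tool_pos: [0.6083, 0.3128, 0.2732]
tool_rot: [-3.14, -0.001, 1.857]
contact_force: [0.7, -0.0, -1.1]
opening: 0.0205
grip_force: 0.0
```

Emit:
send_rows --targets '[{"translation": [0, 0, 0], "spin": 0, "jaw": 0.35}, {"translation": [0, 0, -2], "spin": 0, "jaw": 0.35}, {"translation": [0, 0, -4.5], "spin": 0, "jaw": 0.35}, {"translation": [0, -3, -5], "spin": 0, "jaw": 0.35}, {"translation": [0, -7, -5], "spin": 0, "jaw": 0.35}]'

```text
time: 5.2
tool_pos: [0.5421, 0.293, 0.3235]
tool_rot: [3.14, -0.001, 1.856]
contact_force: [-1.1, -0.3, 0.3]
opening: 0.0318
grip_force: 0.0
```

Emit:
send_rows --targets '[{"translation": [2.5, -3, 0], "spin": -8, "jaw": 0.5}, {"translation": [6, -5, 0], "spin": -16, "jaw": 0.6}, {"translation": [10, -7, 0], "spin": -24, "jaw": 0.6}, {"translation": [14, -9, 0], "spin": -32, "jaw": 0.6}, {"translation": [18, -9, 0], "spin": -40, "jaw": 0.6}]'

```text
time: 5.7
tool_pos: [0.4018, 0.4411, 0.3246]
tool_rot: [3.141, -0.001, 2.562]
contact_force: [1.5, -0.2, 0.2]
opening: 0.0548
grip_force: 0.0
```

Run:
```python
from h import *
o=[]
for n,(y,x,s) in {"top":((135,235),(140,260),4),"scene":((110,220),(165,305),4)}.items():
    p,d=read_camera(n); np.savez(n+"1.npz",p=p,d=d); o.append(cv2.resize(p[y[0]:y[1],x[0]:x[1]],None,fx=4,fy=4,interpolation=cv2.INTER_CUBIC))
    print(o[-1].shape)
# stack scaled
a=cv2.resize(o[0],(800,0) if 0 else (400,333)); 
cv2.imwrite("pics/t3.png",o[0][...,::-1]); cv2.imwrite("pics/s3.png",o[1][...,::-1])
s=monitor.observe(); print(s["tool_pos"],np.degrees(s["tool_rot"]),s["qpos"])
```

```text
(400, 480, 3)
(440, 560, 3)
[0.40172425 0.44393047 0.32324644] [ 1.79981030e+02 -1.12094845e-01  1.46880348e+02] [ 0.70625482  0.43545832  1.11963324  0.00197049  1.58673633 -0.28646303]
```

View pics/t3.png

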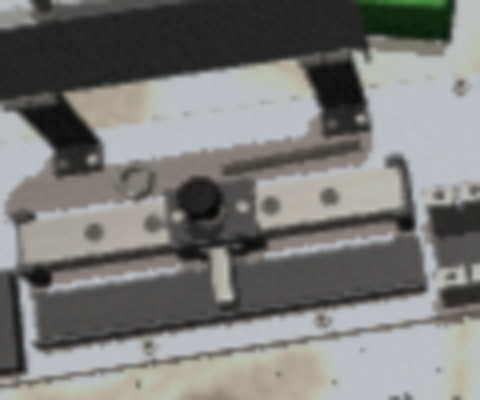

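View pics/s3.png

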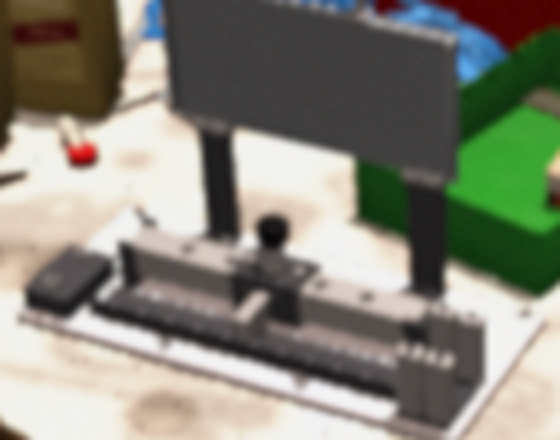

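Run:
```python
from h import *
for n,(u0,v0,u1,v1) in {"top":(178,174,202,198),"scene":(226,160,240,176)}.items():
    z=np.load(n+"1.npz"); g=z["p"].max(2); m=np.zeros_like(g); m[v0:v1,u0:u1]=(g[v0:v1,u0:u1]<45)
    k,l,st,c=cv2.connectedComponentsWithStats(m); i=1+np.argmax(st[1:,4]); print(n,st[i],c[i])
    P=pts(n,z["d"])[l==i]; P=P[P[:,2]>.09]; print(len(P),np.median(P,0),P[:,2].max())
def rd(n,u,v):
    K,o,M=cal(n); return o,M@np.array([(u-K[0,2])/K[0,0],-(v-K[1,2])/K[1,1],-1])
o1,r1=rd("top",190,184.5);o2,r2=rd("scene",232.8,167)
s=np.linalg.lstsq(np.c_[r1,-r2],o2-o1,rcond=None)[0]; print("2view",o1+s[0]*r1,o2+s[1]*r2)
for z in(.095,.1): print(ray("top",190,184.5,z),ray("scene",232.8,167,z))
H=np.array([ray("top",140+u/4,135+v/4,.052)[:2] for u,v in[(95,232),(152,222),(270,205),(330,196)]]); print(H,H.mean(0)); e=H[0]-H[3];print(np.linalg.norm(e),np.degrees(np.arctan2(-e[0],e[1])))
```

```text
top [184 180  18  18 117] [191.12820513 187.08547009]
78 [0.53625932 0.28906265 0.09969379] 0.10417812404610505
scene [230 165   6   7  34] [232.52941176 167.76470588]
27 [0.53084824 0.28351107 0.09562507] 0.10071971264956503
2view [0.53923775 0.29038108 0.08930877] [0.53850016 0.29103221 0.08928248]
[0.53774085 0.28891515 0.095     ] [0.53265633 0.28464322 0.095     ]
[0.53642575 0.28762727 0.1       ] [0.52754588 0.27905601 0.1       ]
[[0.51671681 0.36619909]
 [0.52838156 0.32929764]
 [0.5500697  0.25212019]
 [0.56139153 0.2127538 ]] [0.5391399  0.29009268]
0.15981642040262076 16.232617637178866
```

Emit:
send_rows --targets '[{"translation": [-3, -0.8, 0], "spin": -8.3, "jaw": 0.6}, {"translation": [-6, -1.6, 0], "spin": -16.6, "jaw": 0.6}, {"translation": [-9.5, -2.6, 0], "spin": -25, "jaw": 0.6}, {"translation": [-13, -3.5, 0], "spin": -33.3, "jaw": 0.6}, {"translation": [-15.9, -4.35, 0], "spin": -41.5, "jaw": 0.6}]'

```text
time: 6.3
tool_pos: [0.514, 0.3138, 0.3234]
tool_rot: [-3.141, -0.001, -3.0]
contact_force: [0.7, -0.1, 0.4]
opening: 0.0553
grip_force: 0.0
```

Emit:
send_rows --targets '[{"translation": [-1, -1.4, 0], "spin": -4.1, "jaw": 0.6}, {"translation": [-2, -2.8, 0], "spin": -8.1, "jaw": 0.6}, {"translation": [-2, -2.8, 4], "spin": -8.1, "jaw": 0.6}, {"translation": [-2, -2.8, 8], "spin": -8.1, "jaw": 0.6}, {"translation": [-2, -2.8, 10], "spin": -8.1, "jaw": 0.6}]'

```text
time: 6.8
tool_pos: [0.5352, 0.2894, 0.2198]
tool_rot: [-3.141, -0.006, -2.865]
contact_force: [0.3, 0.6, -0.7]
opening: 0.0553
grip_force: 0.0
```

Emit:
send_rows --targets '[{"translation": [0, 0, 2], "spin": 0, "jaw": 0.6}, {"translation": [0, 0, 4], "spin": 0, "jaw": 0.6}, {"translation": [0, 0, 6], "spin": 0, "jaw": 0.6}, {"translation": [0, 0, 8], "spin": 0, "jaw": 0.6}, {"translation": [0, 0, 8], "spin": 0, "jaw": 0.6}]'

```text
time: 7.3
tool_pos: [0.5349, 0.2896, 0.1407]
tool_rot: [-3.141, -0.006, -2.864]
contact_force: [0.1, -0.1, 0.3]
opening: 0.0551
grip_force: 0.0
```

Run:
```python
from h import *
p,d=read_camera("scene"); cv2.imwrite("pics/s4.png",cv2.resize(p[90:220,160:320],(640,520),interpolation=cv2.INTER_CUBIC)[...,::-1])
s=monitor.observe(); print(s["tool_pos"],np.degrees(s["tool_rot"]),s["contact_force"])
```

```text
[0.5358927  0.29010938 0.14256821] [-179.98632102   -0.19063074 -164.09328713] [0.39279218 0.30263393 1.39941161]
```

View pics/s4.png

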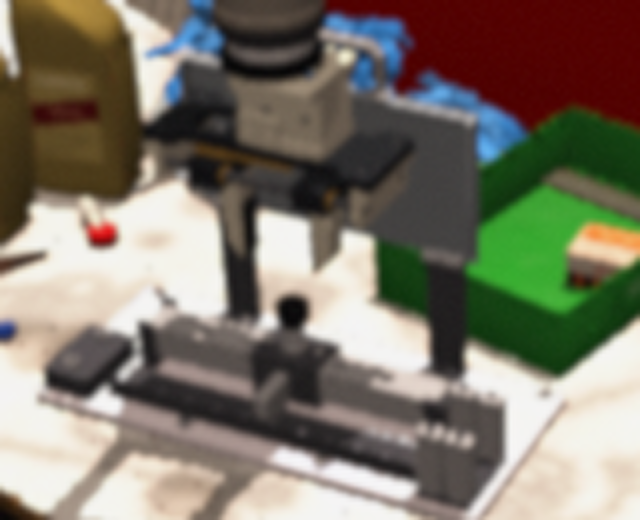

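Emit:
send_rows --targets '[{"translation": [-0.2, -0.1, 2], "spin": 0, "jaw": 0.6}, {"translation": [-0.2, -0.1, 4], "spin": 0, "jaw": 0.6}, {"translation": [-0.2, -0.1, 5.5], "spin": 0, "jaw": 0.6}, {"translation": [-0.2, -0.1, 6.5], "spin": 0, "jaw": 0.6}, {"translation": [-0.2, -0.1, 7], "spin": 0, "jaw": 0.6}]'

```text
time: 7.85
tool_pos: [0.5391, 0.2904, 0.0739]
tool_rot: [3.141, 0.0, -2.863]
contact_force: [-0.6, 1.0, 0.6]
opening: 0.055
grip_force: 0.0
```

Emit:
send_rows --targets '[{"translation": [0, 0, 0], "spin": 0, "jaw": 0.45}, {"translation": [0, 0, 0], "spin": 0, "jaw": 0.2}, {"translation": [0, 0, 0], "spin": 0, "jaw": 0.2}, {"translation": [0, 0, 0], "spin": 0, "jaw": 0.2}, {"translation": [0, 0, 0], "spin": 0, "jaw": 0.2}]' --force 30

```text
time: 8.35
tool_pos: [0.5392, 0.2906, 0.0744]
tool_rot: [3.141, 0.001, -2.863]
contact_force: [-1.4, 0.1, 2.8]
opening: 0.0272
grip_force: 30.0
```

Emit:
send_rows --targets '[{"translation": [0, 0, -0.4], "spin": 0, "jaw": 0.2}, {"translation": [0, 0, -0.8], "spin": 0, "jaw": 0.2}, {"translation": [0, 0, -1.2], "spin": 0, "jaw": 0.2}, {"translation": [0, 0, -1.55], "spin": 0, "jaw": 0.2}, {"translation": [0, 0, -1.55], "spin": 0, "jaw": 0.2}]'

```text
time: 8.85
tool_pos: [0.539, 0.2905, 0.0893]
tool_rot: [3.141, 0.0, -2.863]
contact_force: [4.2, 1.5, -9.1]
opening: 0.0274
grip_force: 30.0
```

Emit:
send_rows --targets '[{"translation": [0, 0.7, -1e-09], "spin": 0, "jaw": 0.2}, {"translation": [0, 1.6, 0], "spin": 0, "jaw": 0.2}, {"translation": [0, 2.5, 0], "spin": 0, "jaw": 0.2}, {"translation": [0, 3.4, 0], "spin": 0, "jaw": 0.2}, {"translation": [-0.02, 4.0, 0], "spin": 0, "jaw": 0.2}]'

```text
time: 9.35
tool_pos: [0.5279, 0.3288, 0.0887]
tool_rot: [-3.141, -0.001, -2.863]
contact_force: [3.8, -0.4, -9.0]
opening: 0.0271
grip_force: 30.0
```

Emit:
send_rows --targets '[{"translation": [0, 0, 0], "spin": 0, "jaw": 0.2}, {"translation": [0, 0, 0], "spin": 0, "jaw": 0.2}, {"translation": [0, 0, 0], "spin": 0, "jaw": 0.2}, {"translation": [0, 0, 0.2], "spin": 0, "jaw": 0.2}, {"translation": [0, 0, 0.4], "spin": 0, "jaw": 0.2}]'

```text
time: 9.85
tool_pos: [0.5279, 0.3288, 0.0852]
tool_rot: [3.141, -0.0, -2.863]
contact_force: [3.4, 2.3, -8.5]
opening: 0.0273
grip_force: 30.0
```

Emit:
send_rows --targets '[{"translation": [0, 0, 0.3], "spin": 0, "jaw": 0.2}, {"translation": [0, 0, 0.6], "spin": 0, "jaw": 0.2}, {"translation": [0, 0, 0.9], "spin": 0, "jaw": 0.2}, {"translation": [0, 0, 1.15], "spin": 0, "jaw": 0.2}, {"translation": [0, 0, 1.2], "spin": 0, "jaw": 0.2}]'

```text
time: 10.35
tool_pos: [0.5281, 0.329, 0.0744]
tool_rot: [3.142, 0.001, -2.863]
contact_force: [-0.6, -1.1, 5.1]
opening: 0.0272
grip_force: 30.0
```

Emit:
send_rows --targets '[{"translation": [0, 0, 0], "spin": 0, "jaw": 0.2}, {"translation": [0, 0, 0], "spin": 0, "jaw": 0.2}, {"translation": [0, 0, 0], "spin": 0, "jaw": 0.2}, {"translation": [0, 0, 0], "spin": 0, "jaw": 0.2}, {"translation": [0, 0, 0], "spin": 0, "jaw": 0.2}]'

```text
time: 10.85
tool_pos: [0.5282, 0.329, 0.0744]
tool_rot: [3.142, 0.001, -2.863]
contact_force: [-2.2, -0.5, 5.3]
opening: 0.0275
grip_force: 30.0
```

Run:
```python
from h import *
p,d=read_camera("scene"); cv2.imwrite("pics/s5.png",cv2.resize(p[90:220,160:320],(640,520),interpolation=cv2.INTER_CUBIC)[...,::-1])
s=monitor.observe(); print(s["tool_pos"],s["contact_force"],s["grip_force"],s["opening"])
```

```text
[0.52819962 0.32898136 0.07443178] [-1.59074877 -1.50289478  5.61233124] 30.000810027122498 0.02754345777624137
```

View pics/s5.png

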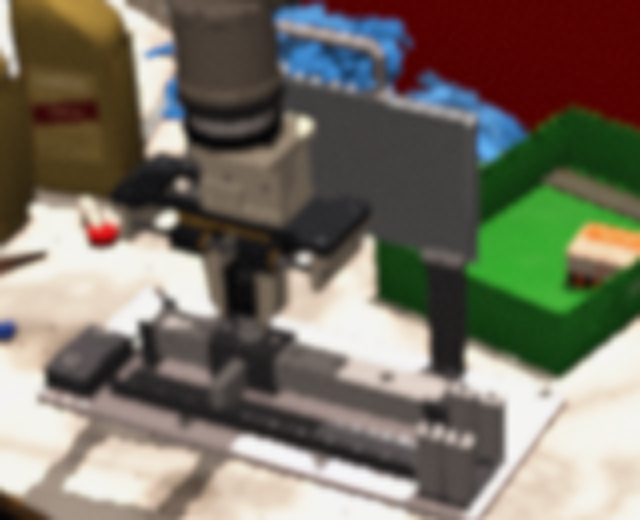

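```bash
python3 -c "
from cell import job
print(job.hand_in())"
```

```text
the job is handed in; nothing more can be done
None
```

The guard is standing upright, the stop is about 40 mm farther from the saw guide, and the pin reads fully home in that hole with the knob still gripped at 30 N. I handed the job in at about 11 s, but it returned no verdict.

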